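# Clip the spray turntable's spindle

## Task

Pull the spindle of the spray turntable's base all the way up, where it stays by itself, then push the loose retaining clip along the deck, mouth first, sideways onto the spindle's bared oval neck until it snaps fully home. Feel your way: if it stops dead the neck stands askew, so turn the spindle some way on by its head and push again, without ramming the clip. Leave the clip flat on the deck and the spindle fully up, and do not disturb the loose things round about.

Things in the scene. Friction and masses are not known exactly. Their poses are not given: they have to be found in the camera images.
- turntable_base: Grey cast base of the spray turntable, fixed: block 220 mm (its x, from -150 to +70) by 140 mm (its y, from -70 to +70), flat dark steel deck on top, 50 mm above the table; low mounting lugs reach to y = +-91 mm. Origin: on the table, under the spindle axis; z up. The clip lies on the deck on its -x side. Position and yaw vary.
- spindle (a joint): Height of the steel spindle, m: 0 = sunk, 0.012 = fully up at a hard stop. Starts between 0 and 0.004. Friction holds it at any height; moving it takes about 6 to 10 N. It also turns about its upright axis either way, against a friction of 0.12 N m, and stays as left (handling it may drag it down: check it is still up); that angle is not measured and starts anywhere.
- spindle_head (a point): Centre of the flat top of the spindle's round head, on its axis; 26 mm above the deck when sunk, 38 mm fully up. Downward from here: rim 32 mm in diameter, 6 mm high; grip 30 mm in diameter, 18 mm high; flange 40 mm in diameter, 5 mm high; then the neck. Sunk, the neck is hidden in the bush and the flange bars the clip; fully up, the flange's underside is 9 mm above the deck.
- spindle_neck (a point): Point on the spindle axis at the lower end of its neck, 1 mm below the deck when fully up. The neck is oval, 36 by 16 mm, 10 mm high, hidden under the flange. The clip goes on only with the oval's long way along the push: within about 30 degrees it turns the spindle itself; else it stops dead 27 to 35 mm short of home: turn the spindle on, say 60 degrees. Stuck nearer, it only wants a firmer push.
- clip: Loose open retaining clip of bright steel, 6 mm thick, 55 to 95 g, on the deck, mouth within about 0.6 rad of facing the spindle. Origin: centre of its seat (on the spindle axis when it is home), on the underside; +x to the mouth, z up. Back plate 52 mm wide, x = -40 to -20 mm; inner back wall at x = -18.5 mm; two springy arms, inner faces at y = +-9 mm, run to x = +21 mm, flared tips to +31 mm.
- clip_back (a point): Middle of the rear face of the clip's upright back tab (48 mm wide, 5 mm thick, 11 mm high above the deck): the place to push. It lies at x = -41 mm, y = 0, 5.5 mm above the clip's underside.
- clip_mouth (a point): Midpoint between the round nubs (8 mm) inside the arms, x = +17.3 mm in the clip's frame, 3 mm above its underside. The nubs stand 12 mm apart, each arm gives at most 2.7 mm, and they must spread over the neck's 16 mm: a push of some 6 to 27 N. Past it the arms spring shut behind the neck and the clip stops hard, with about 1 mm of play.
Not all that is in view belongs to the job. There is more than one size of the clip; the job needs the largest.

How it is judged:
On the way, in this order (a step that is already met when the one before it is completed fails the run):
1. the spindle is pulled fully up while the clip is still out (value of joint spindle above 0.01 m and horizontal distance between clip and spindle_neck above 0.03 m), for 0.2 s.
2. the clip is snapped home round the neck (horizontal distance between clip and spindle_neck below 0.0035 m and angle between clip's own z axis and vertical below 0.08 rad), for 0.2 s.
At the end, for the whole second after the job is handed in: The spindle is up (within 3 mm of its stop), the clip's seat centre is within 3.5 mm of the spindle axis, the clip lies flat on the deck (within 3 mm in height and 0.08 rad) and at rest (all of step 2 and value of joint spindle above 0.009 m and z of clip in the frame of turntable_base below 0.053 m and linear speed of clip below 0.01 m/s); the robot touches nothing.
It fails at once if the clip is rammed: pressed by the fingers with more than 40 N (contact force between the fingers and clip above 40 N).
It fails at once if another thing on the table is disturbed (moved more than 25 mm) (distance of any of gun_spanner, nozzle_brush, cone_tin, test_tile_1 from where it was at the start of the episode above 0.025 m).
It also fails if it takes over 72 s, if anything falls off the work surface, if the arm or the gripper's body presses on something with over 40 N, if the wrist force passes 120 N, or if a joint passes its speed limit or range.

## Robot

A 7-joint arm with a two-finger parallel gripper is mounted at the origin on a cart in front of the work surface, level with it; the furniture and walls round the work are solid. World frame = base frame: x ahead of the robot, y to its left, z up, the work surface at z = 0. Lengths are in m, angles in rad, forces in N, time in s.
With the tool pointing down it reaches from about 0.4 to 0.85 m from the base axis. Payload 10.4 kg.
Tool frame: the origin (TCP) lies between the finger pads; the fingertips stand 25 mm ahead of it and the grasp point (between the pads) lies 6 mm ahead of it; z points along the fingers, y is the line along which they close (so a half turn about z gives the same grasp; the last joint's range is limited). The gripper opens to 87 mm and grips with 3 to 60 N. Pads are 19 mm wide; open, the fingers measure 117 mm over their backs; the gripper's body (75 mm by 190 mm) begins 51 mm behind the grasp point.
Start: joints at [1.143, 0.332, -0.065, 1.46, 0.022, 1.35, -0.088], TCP at [0.246, -0.575, 0.248] pointing down, gripper open.
Joint ranges: [-2.6, 2.6], [-0.5, 2.12], [-1.47, 1.34], [0.16, 2.42], [-1.27, 4.41], [0.06, 2.06], [-2.6, 2.6]. Speed limits (rad/s): [2.22, 2.22, 2.79, 2.79, 3.14, 3.14, 3.14].

## Interface

Orientations are given as [roll, pitch, yaw] about the fixed x, y, z axes, in that order (R = Rz(yaw) Ry(pitch) Rx(roll)).
In Python, from bench import r, imaging gives the robot as it stands. The module is installed in compiled form; this text tells all that it offers.
- The arm moves only by the tool drive_tool, never from a script. Its argument "deltas" is text: rows parted by semicolons, each of 4 numbers parted by spaces: the shift along the tool's x, y, z as a fraction of full scale, then the turn about the tool's z as a fraction of full scale. In form: x y z twist; .... A call has 1 to 12 rows; each row shifts and turns the commanded pose from where the row before left it, along the tool's axes as they then stand; what a row does not reach is not made up. Full scale, the value 1, is 10 cm for a shift and 45 degrees for a turn. A row lasts 1/8 s, in which the tool goes at most 62.5 mm and 10.7 degrees, less where a joint would pass 70% of its speed; a pose out of reach is approached as far as the arm can. A call with a number of a shift or a turn outside -1 to 1 is refused whole. A call with a gripper value outside its range is refused whole. "hand" is the gripper's target within -1 to 1 (shut at 1, half-way at 0, fully open at -1), set as the call begins (left out, the last holds). The fingers move at their own pace and stop on an object; "grip_force" is the grip in N (left out, the last holds). Time passes only in rows, so rows that do not move let the fingers close. It gives the time, the measured TCP pose, the force, the opening and the grip force at its end, in the units of the state.
- r.get_state(): the state, without advancing time (a new reading comes with each control period).
- imaging.snapshot(name): name is "side" or "top" or "wrist"; returns a dict with "color" (480x640x3 uint8, red, green, blue), "fx", "fy", "cx", "cy" (pixels), "distortion" ([k1, k2, p1, p2, k3] as OpenCV has them; the pictures are not rectified), "rvec" (rotation vector, rad) and "tvec" (3), from world to camera coordinates, as OpenCV has them; the wrist camera has in their place "mount" (4x4, takes a point from camera to tool coordinates, whose origin is the TCP and whose axes are the flange's). Camera axes: x right, y down, z forward; pixel columns grow to the right and rows downward; lengths in m; the calibration is good to about 2 mm. A picture is of the moment at which its call begins: read the wrist's pose just before it. There is no depth.
- r.hand_in(): hands the job in; it is judged then, once.
Trained networks look in a picture, given as the dict that the camera call returned (one of the last four; its "shot" number tells which), for a name from the list of things; names that differ only in an ending like _2 or _b are one class to them, and where a whole thing is asked for, a point or a joint stands for the part that bears it (a point fixed in the world has none). Each returns a list of dicts, best first, with "conf" (0 to 1); they miss things now and then, are a little off and sometimes report something else, mostly with a low value. They report only what shows in the picture. A call takes as long as a camera call. They do not tell look-alikes from the thing itself.
- imaging.boxes_of(picture, target): "point" ([x, y, z] in m, in the coordinates of the camera as it stood for that picture, good to about 4 mm: the middle of the surface that is visible of it).
- imaging.tip_of(picture, target): "point" ([x, y, z] in m, in the coordinates of the camera as it stood for that picture, good to about 4 mm: a listed point, or the origin of a listed thing).
The state is a dict: "time_s": time; "joint_pos": joint angles; "qd": joint speeds; "effort": joint torques, N m; "tool_pos": TCP position; "orientation": TCP orientation; "ft_force": force on the tool from outside, world axes, zero at the start; "ft_torque": the same for the moment, N m; "width": finger opening in m; "grasp_force": force on a finger pad.
Only numpy, scipy, OpenCV 4.12 (cv2) and the standard library are available. Lean on these libraries where they do the work, as an engineer would, in place of code of your own. Each camera call takes 0.05 s, during which the arm holds its last target. There are 200 camera calls.

## Working session

There is one attempt and no reset: what is moved stays moved. The work goes in short steps, Python scripts to look and compute and a tool call to move; the robot and the scene stay as the last step left them, time stands still between calls to the robot, and variables do not carry over. Pictures are saved under pics/ and viewed, at most 11 in all, crops included, and the job is handed in when it is done.

Besides the shell and the picture viewer there is one more tool, called after ">>>" as name(argument=value, ...) on one line, values as JSON. drive_tool: Moves the arm, as the interface text tells. Shift numbers are shares of 10 cm and turn numbers shares of 45 degrees, none past 1 either way. Its arguments: {"type":"object","properties":{"deltas":{"type":"string"},"hand":{"type":"number"},"grip_force":{"type":"number"}},"required":["deltas"]}

```bash
mkdir -p pics; cat > h.py <<'E'
import numpy as np, cv2
from scipy.spatial.transform import Rotation as R
from bench import r, imaging
def cam2world(s,p,st=None):
    p=np.array(p)
    if 'mount' in s:
        q=(s['mount']@np.r_[p,1])[:3]
        return R.from_euler('xyz',st['orientation']).as_matrix()@q+np.array(st['tool_pos'])
    M=cv2.Rodrigues(np.array(s['rvec'],float))[0]
    return M.T@(p-np.array(s['tvec'],float).ravel())
def snap(n,save=None):
    st=r.get_state(); s=imaging.snapshot(n)
    if save: cv2.imwrite('pics/'+save,s['color'][...,::-1])
    return st,s
def find(st,s,names,f='tip_of',k=4):
    for n in names:
        for d in getattr(imaging,f)(s,n)[:k]:
            w=cam2world(s,d['point'],st)
            P=np.array(d['point']);px=cv2.projectPoints(P.reshape(1,3),np.zeros(3),np.zeros(3),np.array([[s['fx'],0,s['cx']],[0,s['fy'],s['cy']],[0,0,1.]]),np.array(s['distortion'],float))[0].ravel()
            print(f,n,round(d['conf'],2),w.round(4),px.round(0))
E
python3 - <<'E'
from h import *
print(r.get_state())
for c in ['top','side']:
    st,s=snap(c,c+'0.png'); print(c)
    find(st,s,['turntable_base','spindle_head','clip','clip_back','clip_mouth','spindle_neck'])
E
```

```text
{'time_s': 0.0, 'joint_pos': array([ 1.14336214,  0.33286653, -0.06470056,  1.46094915,  0.02159022,
        1.3499125 , -0.08848811]), 'qd': array([ 0.00067864, -0.00391096, -0.00013009,  0.0003979 ,  0.00090588,
       -0.00024205,  0.00070299]), 'effort': array([-2.61598888e-05, -6.23244810e+01,  2.48609728e-02, -3.89901567e+01,
       -6.12398610e-02,  3.96120641e-02,  1.81332121e-04]), 'tool_pos': array([ 0.24602304, -0.57414901,  0.24675352]), 'orientation': array([-3.14015340e+00,  5.82136245e-05,  4.04865650e-01]), 'ft_force': array([ 0.31373408, -1.11092587,  0.12479154]), 'ft_torque': array([-0.01410853, -0.01945977, -0.00792221]), 'grasp_force': 0.0, 'width': 0.08720125083488448}
top
tip_of turntable_base 0.72 [ 0.6258  0.0102 -0.0017] [351. 170.]
tip_of spindle_head 0.89 [0.6253 0.0098 0.0815] [353. 156.]
tip_of spindle_head 0.49 [0.6216 0.0121 0.0406] [351. 166.]
tip_of clip 0.61 [0.5469 0.0128 0.0514] [350. 211.]
tip_of clip 0.61 [0.5977 0.1703 0.0029] [254. 185.]
tip_of clip 0.56 [ 0.3989  0.0115 -0.0014] [349. 308.]
tip_of clip_back 0.94 [0.5821 0.1988 0.0082] [236. 1
[... 425 characters left out ...]
66. 264.]
tip_of spindle_head 0.57 [0.6214 0.0079 0.0803] [266. 228.]
tip_of clip 0.8 [0.3943 0.0103 0.0009] [379. 288.]
tip_of clip 0.58 [0.5447 0.0097 0.0514] [303. 249.]
tip_of clip 0.58 [ 0.5953  0.1721 -0.0007] [240. 318.]
tip_of clip_back 0.77 [ 0.5049 -0.0019  0.0559] [325. 248.]
tip_of clip_back 0.56 [0.3998 0.0401 0.0037] [372. 295.]
tip_of clip_back 0.55 [0.5806 0.1978 0.0033] [241. 328.]
tip_of clip_mouth 0.93 [0.5638 0.0149 0.0505] [293. 249.]
tip_of clip_mouth 0.58 [ 0.5938  0.1597 -0.001 ] [245. 314.]
tip_of clip_mouth 0.51 [ 0.3903 -0.0009 -0.0015] [383. 286.]
tip_of spindle_neck 0.79 [0.6256 0.0068 0.0387] [265. 246.]
tip_of spindle_neck 0.2 [0.6225 0.0081 0.0781] [265. 229.]
```

View pics/top0.png

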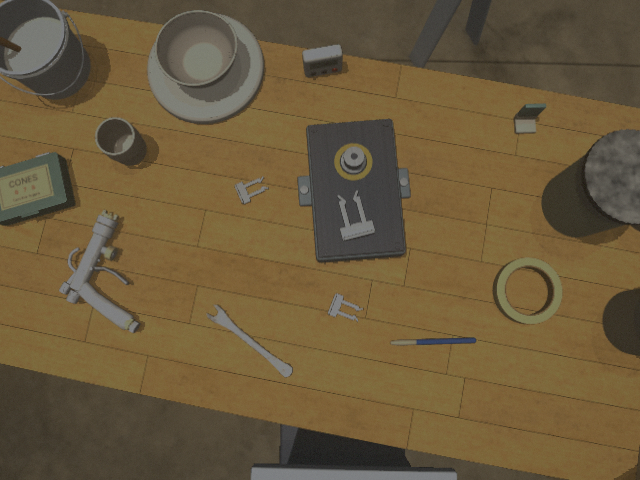

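View pics/side0.png

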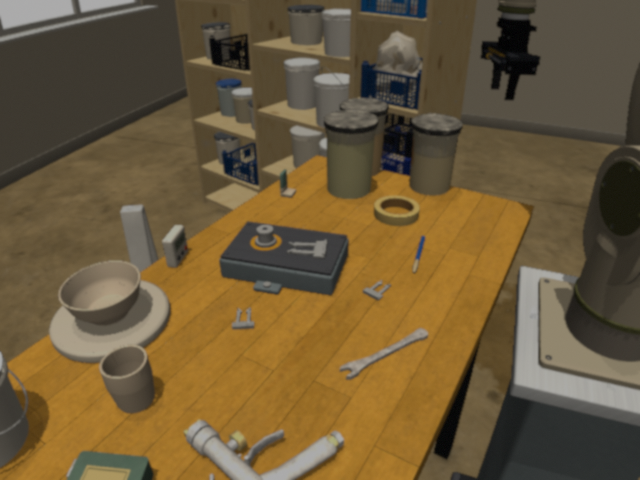

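The clip wanted is the one on the deck, at top px (354,217). The two look-alikes, at (250,190) and (345,307), are smaller and lie on the table. The spindle is at (353,158). I'll check a close crop, and check the tall buckets on the right against the travel path.

```bash
python3 - <<'E'
from h import *
im=cv2.imread('pics/top0.png'); c=im[110:270,270:430]
cv2.imwrite('pics/crop0.png',cv2.resize(c,(560,560),interpolation=cv2.INTER_CUBIC))
st,t=snap('top'); _,s=snap('side')
def ray(s,px):
    K=np.array([[s['fx'],0,s['cx']],[0,s['fy'],s['cy']],[0,0,1.]])
    u=cv2.undistortPoints(np.array([[px]],float),K,np.array(s['distortion'],float))[0,0]
    M=cv2.Rodrigues(np.array(s['rvec'],float))[0]
    return -M.T@np.array(s['tvec']).ravel(), M.T@np.r_[u,1]
def pl(s,px,z):
    o,d=ray(s,px); return (o+d*(z-o[2])/d[2]).round(3)
print('bucket bottoms side',pl(s,(350,190),0),pl(s,(432,190),0))
for z in (.15,.2,.25): print(z,pl(t,(630,175),z),pl(s,(350,122),z),pl(s,(437,122),z))
for p in [(307,122),(392,120),(405,255),(317,260)]: print('deck',pl(t,p,.05))
E
```

```text
bucket bottoms side [ 0.566 -0.352  0.   ] [ 0.37  -0.425  0.   ]
0.15 [ 0.585 -0.372  0.15 ] [ 0.596 -0.431  0.15 ] [ 0.389 -0.511  0.15 ]
0.2 [ 0.571 -0.345  0.2  ] [ 0.552 -0.29   0.2  ] [ 0.371 -0.36   0.2  ]
0.25 [ 0.558 -0.318  0.25 ] [ 0.509 -0.149  0.25 ] [ 0.353 -0.21   0.25 ]
deck [0.69  0.083 0.05 ]
deck [ 0.695 -0.052  0.05 ]
deck [ 0.48  -0.072  0.05 ]
deck [0.47  0.062 0.05 ]
```

View pics/crop0.png

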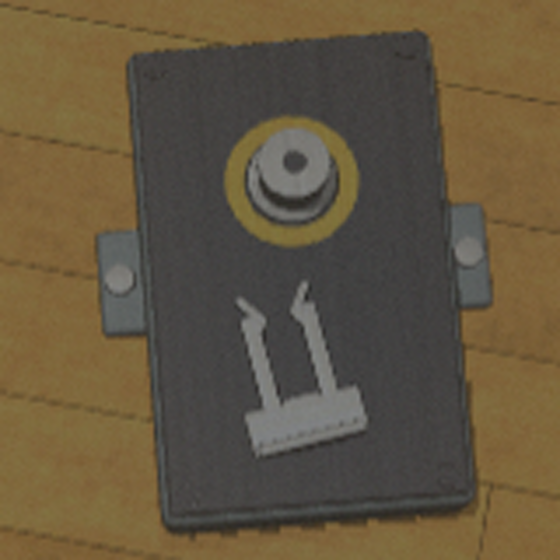

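The crop shows the full-size clip on the deck, its mouth pointing toward the spindle and turned left. The base yaw is about 0.09 rad. A bucket about 0.2 m high stands under the path, so I go up first.

>>> drive_tool(deltas="0 0 -0.5 0; 0 0 -0.5 0; 0 0 -0.5 0; 0.4 -0.27 0 0; 0.4 -0.27 0 0; 0.4 -0.27 0 0; 0.4 -0.27 0 0; 0.4 -0.27 0 0; 0.4 -0.27 0 0; 0.4 -0.27 0 0; 0.4 -0.27 0 0; 0.4 -0.27 0 0", hand=-1)

```text
time_s: 2.3
tool_pos: [0.482, -0.208, 0.3978]
orientation: [3.141, -0.0, 0.405]
ft_force: [0.7, -0.9, -0.5]
width: 0.087
grasp_force: 0.0
```

>>> drive_tool(deltas="0.39 -0.31 0 0; 0.39 -0.31 0 0; 0.39 -0.31 0 0; 0.39 -0.31 0 0; 0.39 -0.31 0 -0.1; 0 0 0.4 -0.1; 0 0 0.4 -0.1; 0 0 0.4 0; 0 0 0 0")

```text
time_s: 3.42
tool_pos: [0.5982, 0.0094, 0.275]
orientation: [-3.139, 0.004, 0.64]
ft_force: [-0.7, -0.7, 0.4]
width: 0.0868
grasp_force: 0.0
```

```bash
python3 - <<'E'
from h import *
for c in ['wrist','top','side']:
    st,s=snap(c,c+'1.png'); print(c)
    find(st,s,['spindle_head','clip','clip_back','clip_mouth'],k=2)
print(st['tool_pos'],st['orientation'],st['joint_pos'])
E
```

```text
wrist
tip_of spindle_head 0.77 [0.6224 0.0105 0.0799] [331. 189.]
tip_of clip 0.94 [0.5936 0.1699 0.0054] [169.  99.]
tip_of clip 0.83 [0.5409 0.0095 0.0491] [275. 258.]
tip_of clip_back 0.76 [0.5047 0.0006 0.0529] [259. 295.]
tip_of clip_back 0.62 [0.578  0.1961 0.0056] [135.  95.]
tip_of clip_mouth 0.97 [0.5969 0.1547 0.004 ] [186. 106.]
tip_of clip_mouth 0.79 [0.5576 0.0092 0.0501] [286. 244.]
top
tip_of spindle_head 0.48 [0.625  0.009  0.0816] [354. 156.]
tip_of clip 0.72 [0.5473 0.0134 0.0463] [350. 211.]
tip_of clip 0.7 [0.5957 0.1686 0.0027] [255. 186.]
tip_of clip_back 0.9 [0.4064 0.0388 0.0052] [332. 303.]
tip_of clip_back 0.9 [0.5803 0.1989 0.0045] [236. 195.]
tip_of clip_mouth 0.98 [0.5623 0.0158 0.0494] [348. 201.]
tip_of clip_mouth 0.73 [0.5971 0.1572 0.0016] [262. 185.]
side
tip_of spindle_head 0.77 [0.6228 0.0077 0.0791] [265. 228.]
tip_of clip 0.77 [0.5403 0.0074 0.0518] [306. 249.]
tip_of clip 0.72 [0.3973 0.0126 0.0029] [377. 287.]
tip_of clip_back 0.98 [5.037e-01 2.000e-04 5.860e-02] [325. 247.]
tip_of clip_back 0.64 [5.788e-01 1.997e-01 1.000e-04] [241. 330.]
tip_of clip_mouth 0.77 [0.5932 0.1562 0.0014] [246. 312.]
tip_of clip_mouth 0.61 [0.5622 0.0134 0.0527] [294. 248.]
[0.59971647 0.00995932 0.27807964] [ 3.14103895e+00 -5.17649962e-04  6.40423239e-01] [ 0.37116353  0.31646244 -0.58373791  1.461174    0.17477456  1.41533521
 -1.1469756 ]
```

View pics/wrist1.png

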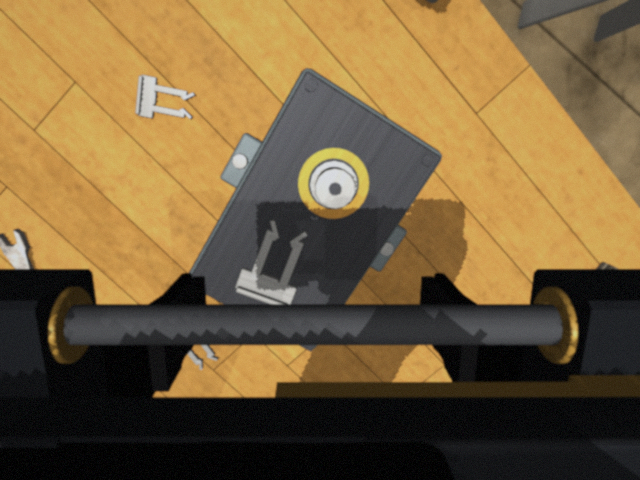

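>>> drive_tool(deltas="0 0 0 0.204; 0 0 0 0.204; 0 0 0 0.204; 0 0 0.2 0.204; 0.238 0.01 0.4 0; 0 0 0.4 0; 0 0 0.4 0; 0 0 0 0; 0 0 0 0")

```text
time_s: 5.3
tool_pos: [0.6242, 0.0091, 0.1393]
orientation: [-3.141, -0.002, -0.0]
ft_force: [0.0, 1.5, 0.7]
width: 0.0868
grasp_force: 0.0
```

```bash
python3 - <<'E'
from h import *
st,s=snap('wrist','wrist2.png'); print('wrist')
find(st,s,['spindle_head','clip','clip_back','clip_mouth'],k=2)
print(st['tool_pos'],st['orientation'],st['joint_pos'])
E
```

```text
wrist
tip_of spindle_head 0.9 [0.6251 0.009  0.0826] [312. 270.]
tip_of clip 0.89 [0.5938 0.1698 0.0043] [ 75. 278.]
tip_of clip 0.87 [0.5442 0.0093 0.0498] [312. 381.]
tip_of clip_back 0.69 [0.6259 0.0099 0.0045] [311. 231.]
tip_of clip_mouth 0.93 [0.5989 0.1587 0.0053] [ 90. 271.]
tip_of clip_mouth 0.67 [0.56   0.0138 0.0528] [304. 360.]
[0.62418834 0.00906977 0.13934346] [-3.14144108e+00 -1.92365521e-03 -4.68547576e-04] [ 0.28066061  0.45056275 -0.47564221  1.57401935  0.21862509  1.16822377
 -1.81121112]
```

>>> drive_tool(deltas="0.005 0 0.3 0; 0 0 0.2 0; 0 0 0.055 0; 0 0 0 0; 0 0 0 0")

```text
time_s: 6.18
tool_pos: [0.6245, 0.009, 0.0831]
orientation: [-3.142, -0.001, -0.0]
ft_force: [0.4, 0.5, 0.3]
width: 0.0871
grasp_force: 0.0
```

>>> drive_tool(deltas="0 0 0 0; 0 0 0 0; 0 0 0 0; 0 0 0 0; 0 0 0 0; 0 0 0 0", hand=1, grip_force=45)

```text
time_s: 6.92
tool_pos: [0.6239, 0.0089, 0.082]
orientation: [3.142, -0.0, -0.0]
ft_force: [0.5, 0.6, 0.7]
width: 0.0353
grasp_force: 0.0
```

>>> drive_tool(deltas="0 0 0 0; 0 0 0 0; 0 0 0 0; 0 0 -0.03 0; 0 0 -0.03 0; 0 0 -0.03 0; 0 0 -0.03 0; 0 0 -0.02 0; 0 0 0 0")

```text
time_s: 8.05
tool_pos: [0.6229, 0.0087, 0.0918]
orientation: [-3.141, 0.003, -0.001]
ft_force: [18.0, 0.8, -43.0]
width: 0.0302
grasp_force: 49.3
```

>>> drive_tool(deltas="0 0 0.03 0; 0 0 0 0; 0 0 0 0")

```text
time_s: 8.43
tool_pos: [0.6232, 0.0086, 0.0914]
orientation: [-3.142, 0.002, -0.001]
ft_force: [7.9, 0.1, -21.6]
width: 0.0299
grasp_force: 50.8
```

>>> drive_tool(deltas="0 0 0 0; 0 0 0 0; 0 0 0 0; 0 0 0 0", hand=0)

```text
time_s: 8.93
tool_pos: [0.6241, 0.009, 0.0936]
orientation: [3.141, -0.001, -0.0]
ft_force: [-0.8, -0.5, 0.1]
width: 0.0432
grasp_force: 0.0
```

>>> drive_tool(deltas="0 0 -0.3 0; 0 0 -0.3 0; -0.5 0 -0.1 0; -0.5 0 0 -0.1; -0.2 0 0 -0.1; 0 0 0 -0.1; 0 0 0 0; 0 0 0 0", hand=-1)

```text
time_s: 9.93
tool_pos: [0.5042, 0.0075, 0.1632]
orientation: [3.142, -0.0, 0.234]
ft_force: [0.5, 0.6, 0.7]
width: 0.0868
grasp_force: 0.0
```

```bash
python3 - <<'E'
from h import *
for c in ['wrist','side']:
    st,s=snap(c,c+'3.png'); print(c)
    find(st,s,['spindle_head','clip','clip_back','clip_mouth'],k=2)
print(st['tool_pos'],st['orientation'],st['joint_pos'])
M=cv2.Rodrigues(np.array(s['rvec']))[0]; print('sidecam',-M.T@np.array(s['tvec']).ravel())
c=s['color'][205:265,225:345,::-1]
cv2.imwrite('pics/crop3.png',cv2.resize(c,(780,390),interpolation=cv2.INTER_CUBIC))
E
```

```text
wrist
tip_of spindle_head 0.87 [0.6225 0.0111 0.0914] [365.  15.]
tip_of clip 0.63 [ 0.3952  0.0127 -0.0004] [274. 355.]
tip_of clip_back 0.92 [0.4063 0.0387 0.0028] [243. 337.]
tip_of clip_back 0.67 [0.5777 0.1944 0.0034] [59. 53.]
tip_of clip_mouth 0.86 [0.5992 0.1534 0.0022] [126.  34.]
tip_of clip_mouth 0.78 [ 0.3915  0.0027 -0.0005] [285. 361.]
side
tip_of spindle_head 0.97 [0.6224 0.0092 0.087 ] [265. 225.]
tip_of clip 0.71 [ 0.5938  0.1733 -0.0031] [241. 320.]
tip_of clip 0.69 [0.5445 0.0047 0.0517] [304. 247.]
tip_of clip_back 0.85 [0.5024 0.     0.0554] [326. 249.]
tip_of clip_back 0.77 [0.3983 0.0417 0.0037] [373. 296.]
tip_of clip_mouth 0.95 [0.564  0.0134 0.0524] [293. 247.]
tip_of clip_mouth 0.56 [ 0.3888  0.0005 -0.0039] [383. 287.]
[0.50402316 0.00748725 0.16295103] [-3.14145722e+00  9.05612978e-05  2.34786905e-01] [ 0.40222076  0.17790948 -0.55172451  1.85859537  0.10245263  1.1331716
 -1.52198969]
sidecam [0.2468368  0.70072644 0.55234181]
```

View pics/crop3.png

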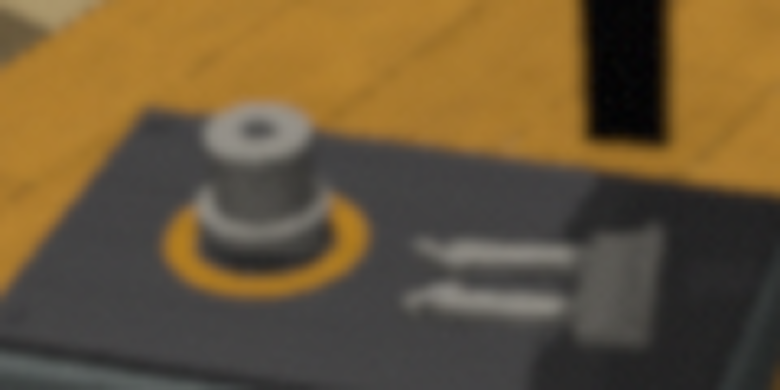

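>>> drive_tool(deltas="0.098 0.085 0.3 -0.02; 0 0 0.3 0; 0 0 0.15 0; 0 0 0.07 0; 0 0 0.03 0; 0 0 0 0; 0 0 0 0")

```text
time_s: 11.3
tool_pos: [0.5159, 0.0014, 0.0787]
orientation: [3.141, -0.001, 0.251]
ft_force: [-0.8, 0.5, 0.2]
width: 0.0867
grasp_force: 0.0
```

>>> drive_tool(deltas="0 0 0 0; 0 0 0 0; 0 0 0 0; 0 0 0 0; 0 0 0 0; 0 0 0 0", hand=1, grip_force=12)

```text
time_s: 12.05
tool_pos: [0.5154, 0.0014, 0.078]
orientation: [3.142, 0.0, 0.251]
ft_force: [0.1, -0.3, -0.6]
width: 0.0513
grasp_force: 12.0
```

>>> drive_tool(deltas="0 0 0 0.08; 0 0 0 0.08; 0 0 0 0.07; 0 0 0 0; 0 0 0 0")

```text
time_s: 12.68
tool_pos: [0.5155, 0.0014, 0.0781]
orientation: [3.142, -0.0, 0.072]
ft_force: [-0.0, -0.1, -0.3]
width: 0.0516
grasp_force: 12.0
```

```bash
python3 - <<'E'
from h import *
for c in ['side','top','wrist']:
    st,s=snap(c,c+'4.png'); print(c)
    find(st,s,['spindle_head','clip','clip_back','clip_mouth'],k=2)
print(st['tool_pos'],st['orientation'],st['joint_pos'],st['width'],st['grasp_force'])
E
```

```text
side
tip_of spindle_head 0.93 [0.6231 0.0087 0.0868] [265. 225.]
tip_of clip 0.71 [ 0.5962  0.1779 -0.0028] [238. 321.]
tip_of clip 0.57 [0.3924 0.0111 0.001 ] [380. 288.]
tip_of clip_back 0.64 [0.4009 0.0386 0.0039] [372. 295.]
tip_of clip_back 0.64 [0.5787 0.1986 0.0047] [241. 328.]
tip_of clip_mouth 0.78 [ 0.3899  0.0008 -0.0033] [383. 287.]
tip_of clip_mouth 0.58 [0.5656 0.0068 0.0495] [294. 247.]
top
tip_of clip 0.91 [5.933e-01 1.707e-01 1.000e-04] [254. 188.]
tip_of clip 0.62 [ 0.4002  0.0136 -0.0011] [347. 308.]
tip_of clip_back 0.75 [0.4067 0.0386 0.004 ] [332. 303.]
tip_of clip_back 0.63 [0.5838 0.2012 0.0089] [234. 192.]
tip_of clip_mouth 0.85 [ 0.3919  0.0031 -0.0026] [354. 313.]
tip_of clip_mouth 0.83 [0.5958 0.1569 0.0019] [262. 186.]
wrist
[0.51542882 0.00140607 0.07803015] [3.14155327e+00 1.17308916e-05 7.03556040e-02] [ 0.35329153  0.30594315 -0.50209687  1.91043946  0.17688329  0.96842116
 -1.7303843 ] 0.05175459299375488 11.988416165113449
```

View pics/wrist4.png

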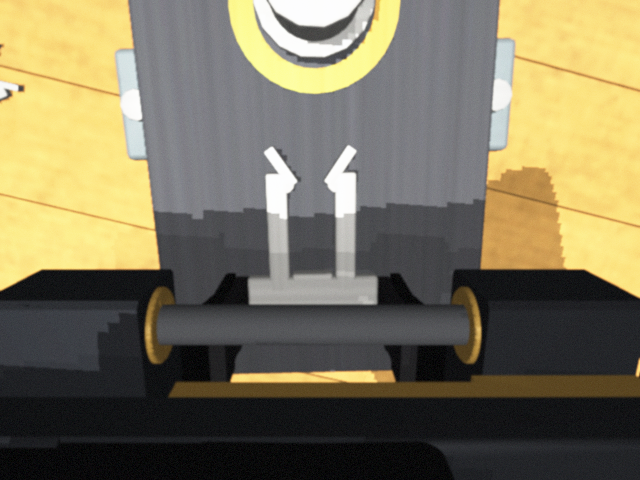

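The clip is held squarely between the fingers at about px (312,230) and lines up with the spindle at (315,30). Pushing.

>>> drive_tool(deltas="0.1 0 0 0; 0.1 0 0 0; 0.1 0 0 0; 0.06 0 0 0; 0.03 0 0 0; 0 0 0 0; 0 0 0 0")

```text
time_s: 14.3
tool_pos: [0.5543, 0.0042, 0.0781]
orientation: [3.142, -0.0, 0.07]
ft_force: [0.6, 0.6, -0.0]
width: 0.0515
grasp_force: 12.0
```

>>> drive_tool(deltas="0.02 0 0 0; 0.02 0 0 0; 0.02 0 0 0; 0 0 0 0")

```text
time_s: 14.8
tool_pos: [0.5603, 0.004, 0.078]
orientation: [3.141, 0.0, 0.07]
ft_force: [-2.8, -3.7, 2.6]
width: 0.0519
grasp_force: 12.0
```

>>> drive_tool(deltas="0.02 0 0 0; 0.02 0 0 0; 0.02 0 0 0; 0 0 0 0")

```text
time_s: 15.3
tool_pos: [0.5668, 0.0035, 0.0781]
orientation: [3.14, -0.001, 0.069]
ft_force: [0.5, -4.7, 2.3]
width: 0.0519
grasp_force: 12.0
```

>>> drive_tool(deltas="0.02 0 0 0; 0.02 0 0 0; 0.02 0 0 0; 0 0 0 0")

```text
time_s: 15.8
tool_pos: [0.5729, 0.0048, 0.0781]
orientation: [3.141, -0.001, 0.07]
ft_force: [2.2, -5.5, -1.0]
width: 0.0513
grasp_force: 12.0
```

```bash
python3 - <<'E'
from h import *
for c in ['side','wrist']:
    st,s=snap(c,c+'5.png'); print(c)
    find(st,s,['spindle_head','clip','clip_back','clip_mouth'],k=3)
E
```

```text
side
tip_of spindle_head 0.54 [0.6224 0.0062 0.0882] [265. 224.]
tip_of clip 0.84 [ 0.5916  0.1725 -0.0032] [242. 320.]
tip_of clip 0.71 [0.5984 0.0047 0.0495] [278. 243.]
tip_of clip 0.68 [0.3946 0.013  0.0014] [379. 288.]
tip_of clip_back 0.55 [0.5637 0.0084 0.0562] [294. 244.]
tip_of clip_back 0.55 [0.5831 0.1975 0.0017] [239. 328.]
tip_of clip_mouth 0.55 [ 3.865e-01 -2.300e-03 -3.000e-04] [385. 285.]
tip_of clip_mouth 0.55 [0.5931 0.1574 0.0031] [245. 311.]
tip_of clip_mouth 0.49 [0.6196 0.0097 0.0519] [267. 241.]
wrist
tip_of spindle_head 0.95 [0.6243 0.0068 0.0898] [317. 181.]
tip_of clip_mouth 0.96 [0.5967 0.1548 0.005 ] [ 16. 197.]
```

View pics/wrist5.png

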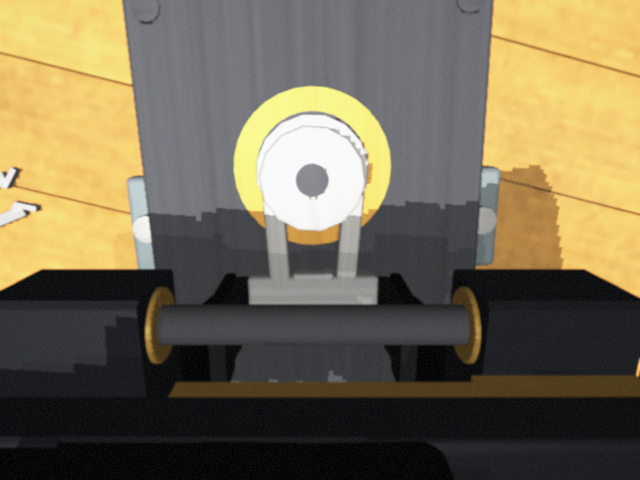

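The neck has let the clip in: it is past the dead-stop zone at about 22 mm short. I keep going in small steps.

>>> drive_tool(deltas="0.02 0 0 0; 0.02 0 0 0; 0.02 0 0 0; 0 0 0 0")

```text
time_s: 16.8
tool_pos: [0.5787, 0.006, 0.078]
orientation: [-3.141, -0.001, 0.07]
ft_force: [1.5, -3.9, -0.8]
width: 0.0515
grasp_force: 12.0
```

>>> drive_tool(deltas="0.02 0 0 0; 0.02 0 0 0; 0.02 0 0 0; 0 0 0 0")

```text
time_s: 17.3
tool_pos: [0.5844, 0.0066, 0.078]
orientation: [-3.141, -0.0, 0.071]
ft_force: [-0.3, -2.3, 0.8]
width: 0.0514
grasp_force: 12.0
```

```bash
python3 - <<'E'
from h import *
for c in ['side','wrist','top']:
    st,s=snap(c,c+'6.png'); print(c)
    find(st,s,['spindle_head','clip','clip_back'],k=3)
E
```

```text
side
tip_of spindle_head 0.64 [0.621  0.0097 0.0853] [265. 226.]
tip_of spindle_head 0.3 [0.574  0.0064 0.0565] [289. 243.]
tip_of clip 0.76 [0.3928 0.0116 0.002 ] [380. 288.]
tip_of clip 0.75 [ 0.5927  0.1753 -0.0022] [241. 320.]
tip_of clip 0.64 [0.6126 0.0091 0.0498] [271. 243.]
tip_of clip_back 0.76 [0.5723 0.0075 0.0576] [290. 243.]
tip_of clip_back 0.62 [0.5784 0.1976 0.0026] [242. 329.]
tip_of clip_back 0.5 [0.3996 0.0435 0.0014] [372. 298.]
wrist
tip_of spindle_head 0.78 [0.624  0.0106 0.0887] [308. 219.]
top
tip_of clip 0.84 [ 5.947e-01  1.686e-01 -5.000e-04] [255. 187.]
tip_of clip 0.82 [ 4.03e-01  1.20e-02 -4.00e-04] [348. 306.]
tip_of clip_back 0.8 [0.5857 0.1998 0.004 ] [236. 192.]
```

View pics/wrist6.png

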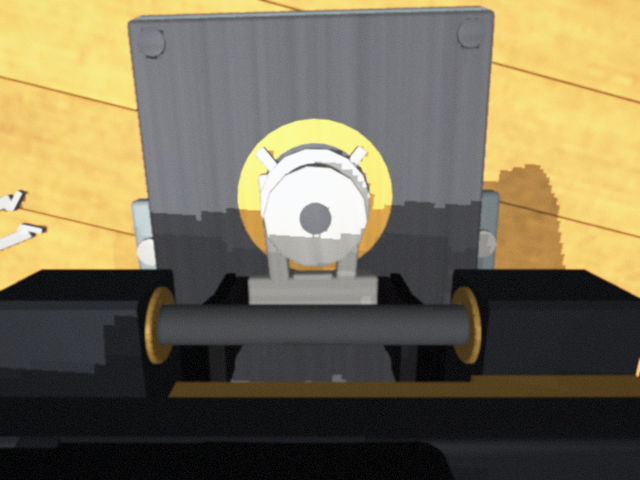

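The flared tips now show beyond the spindle at (265,155) and (358,155); about 10 mm is left.

>>> drive_tool(deltas="0.02 0 0 0; 0.02 0 0 0; 0.02 0 0 0; 0 0 0 0")

```text
time_s: 18.4
tool_pos: [0.5909, 0.0063, 0.0781]
orientation: [3.141, -0.001, 0.07]
ft_force: [1.5, -2.5, -0.6]
width: 0.0515
grasp_force: 12.0
```

>>> drive_tool(deltas="0.015 0 0 0; 0.015 0 0 0; 0 0 0 0; 0 0 0 0")

```text
time_s: 18.9
tool_pos: [0.5934, 0.0065, 0.0781]
orientation: [3.141, -0.0, 0.07]
ft_force: [1.5, -3.7, -0.6]
width: 0.0517
grasp_force: 12.0
```

>>> drive_tool(deltas="0.015 0 0 0; 0 0 0 0; 0 0 0 0")

```text
time_s: 19.27
tool_pos: [0.5948, 0.0066, 0.078]
orientation: [3.141, -0.0, 0.07]
ft_force: [0.4, -6.2, 0.3]
width: 0.0516
grasp_force: 12.0
```

```bash
python3 - <<'E'
from h import *
for c in ['side','wrist']:
    st,s=snap(c,c+'7.png'); print(c)
    find(st,s,['spindle_head','clip','clip_back'],k=3)
print(st['ft_force'],st['ft_torque'],st['tool_pos'])
E
```

```text
side
tip_of spindle_head 0.45 [0.6233 0.0075 0.0874] [265. 224.]
tip_of clip 0.58 [ 0.5941  0.1726 -0.0036] [241. 320.]
tip_of clip 0.54 [0.6223 0.0051 0.048 ] [267. 241.]
tip_of clip 0.49 [0.3956 0.0118 0.0025] [378. 287.]
tip_of clip_back 0.7 [0.5801 0.199  0.0015] [241. 329.]
tip_of clip_back 0.48 [0.3993 0.0419 0.0034] [372. 296.]
tip_of clip_back 0.46 [0.5852 0.0066 0.0571] [284. 241.]
wrist
tip_of spindle_head 0.59 [0.624  0.0086 0.0873] [312. 251.]
tip_of clip 0.6 [0.5925 0.1679 0.0031] [  1. 244.]
[ 0.68397286 -5.30722203 -0.35618575] [-1.15841641 -0.2013769  -0.06230013] [0.59481915 0.00658397 0.07805612]
```

View pics/wrist7.png

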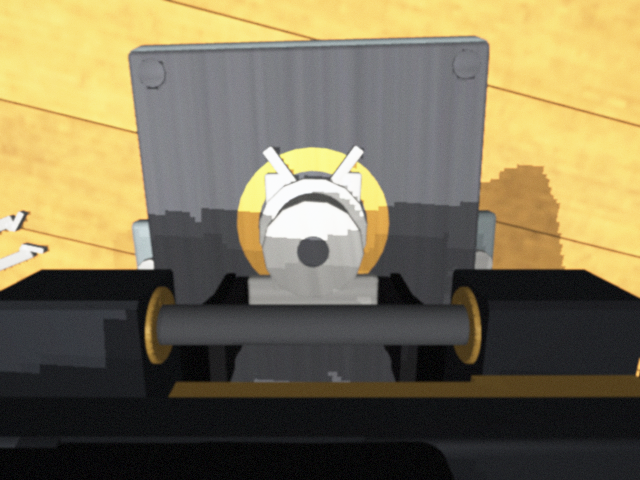

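>>> drive_tool(deltas="0.015 0 0 0; 0 0 0 0; 0 0 0 0")

```text
time_s: 20.05
tool_pos: [0.5957, 0.0067, 0.078]
orientation: [3.141, 0.001, 0.07]
ft_force: [-3.9, -5.4, 2.6]
width: 0.052
grasp_force: 12.0
```

>>> drive_tool(deltas="0.015 0 0 0; 0 0 0 0; 0 0 0 0")

```text
time_s: 20.42
tool_pos: [0.5961, 0.0066, 0.0779]
orientation: [3.141, 0.004, 0.07]
ft_force: [-8.8, -6.2, 7.9]
width: 0.0514
grasp_force: 12.0
```

>>> drive_tool(deltas="0.015 0 0 0; 0 0 0 0; 0 0 0 0")

```text
time_s: 20.8
tool_pos: [0.5969, 0.0067, 0.0776]
orientation: [3.141, 0.005, 0.07]
ft_force: [-11.3, -5.3, 8.0]
width: 0.0515
grasp_force: 12.0
```

>>> drive_tool(deltas="0.01 0 0 0; 0 0 0 0; 0 0 0 0")

```text
time_s: 21.18
tool_pos: [0.5974, 0.0068, 0.0774]
orientation: [3.141, 0.007, 0.07]
ft_force: [-12.5, -6.5, 7.8]
width: 0.0516
grasp_force: 12.0
```

>>> drive_tool(deltas="-0.03 0 0 0; 0 0 0 0; 0 0 0 0; 0 0 0 0; 0 0 -0.3 0; -0.4 0 0 0; 0 0 0 0; 0 0 0 0", hand=-1)

```text
time_s: 22.18
tool_pos: [0.5578, 0.0043, 0.1083]
orientation: [3.141, -0.001, 0.07]
ft_force: [-0.1, 0.6, 0.2]
width: 0.0868
grasp_force: 0.0
```

```bash
python3 - <<'E'
from h import *
for c in ['side','side','wrist']:
    st,s=snap(c,c+'8.png'); print(c)
    find(st,s,['spindle_head','clip','clip_back'],k=3)
print(st['tool_pos'])
E
```

```text
side
tip_of spindle_head 0.65 [0.6252 0.0093 0.0864] [263. 225.]
tip_of clip 0.67 [ 0.3957  0.0112 -0.0006] [378. 288.]
tip_of clip 0.64 [0.6235 0.0072 0.0506] [266. 241.]
tip_of clip 0.53 [ 0.5942  0.1729 -0.0006] [241. 318.]
tip_of clip_back 0.68 [0.5806 0.1972 0.0009] [241. 329.]
tip_of clip_back 0.48 [0.4011 0.0433 0.0033] [371. 296.]
tip_of clip_back 0.47 [0.5846 0.0034 0.0558] [285. 241.]
side
tip_of spindle_head 0.95 [0.623  0.0095 0.0847] [264. 226.]
tip_of clip 0.62 [0.6259 0.0054 0.0516] [265. 240.]
tip_of clip 0.56 [ 0.593   0.1727 -0.0013] [241. 319.]
tip_of clip 0.5 [0.3935 0.0103 0.0031] [380. 287.]
tip_of clip_back 0.8 [0.4004 0.0417 0.0008] [371. 297.]
tip_of clip_back 0.66 [0.5865 0.0058 0.0561] [284. 242.]
tip_of clip_back 0.52 [0.5825 0.1978 0.0017] [240. 328.]
wrist
tip_of spindle_head 0.7 [ 6.248e-01  8.900e-03 -1.000e-04] [313. 127.]
tip_of spindle_head 0.61 [0.6224 0.0072 0.0898] [317. 134.]
tip_of clip 0.84 [0.5909 0.1679 0.0019] [ 29. 169.]
tip_of clip_back 0.65 [0.5818 0.0041 0.0522] [316. 223.]
[0.55750503 0.00444389 0.10791986]
```

View pics/wrist8.png

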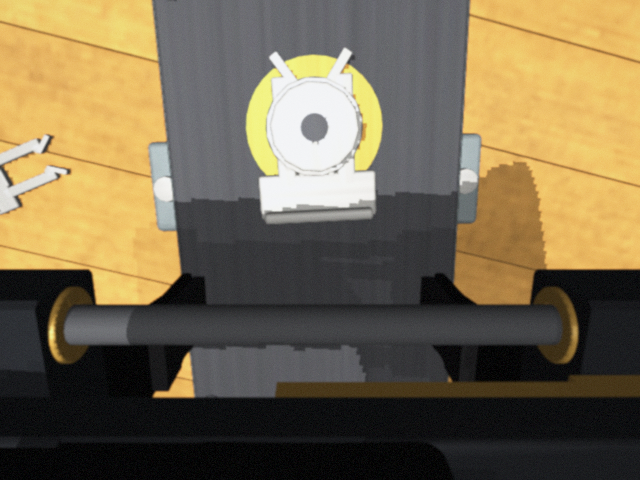

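The clip looks home, with its tab at (317,213). A firm push from behind with shut fingers should confirm the hard stop.

>>> drive_tool(deltas="0 0 0 0; 0 0 0 0; 0 0 0 0; 0 0 0 0; 0 0 0 0; 0 0 0 0; 0 0 0 0; 0 0 0.2 0; 0 0 0.1 0; 0 0 0 0", hand=1)

```text
time_s: 24.02
tool_pos: [0.5569, 0.0044, 0.0774]
orientation: [-3.141, 0.001, 0.07]
ft_force: [0.7, -0.2, 0.4]
width: 0.0014
grasp_force: 0.0
```

>>> drive_tool(deltas="0.04 -0.01 0 0; 0.03 0 0 0; 0.02 0 0 0; 0.015 0 0 0; 0 0 0 0; 0 0 0 0")

```text
time_s: 24.78
tool_pos: [0.5677, 0.0061, 0.078]
orientation: [3.142, 0.0, 0.07]
ft_force: [0.7, 0.2, 0.4]
width: 0.0009
grasp_force: 0.0
```

>>> drive_tool(deltas="0.015 0 0 0; 0.015 0 0 0; 0 0 0 0; 0 0 0 0")

```text
time_s: 25.28
tool_pos: [0.5707, 0.0063, 0.078]
orientation: [3.142, -0.0, 0.07]
ft_force: [-0.8, 0.3, -0.9]
width: 0.0003
grasp_force: 0.0
```

>>> drive_tool(deltas="0.015 0 0 0; 0.015 0 0 0; 0 0 0 0; 0 0 0 0")

```text
time_s: 25.78
tool_pos: [0.5734, 0.0066, 0.078]
orientation: [3.142, 0.001, 0.07]
ft_force: [-4.1, -0.1, 1.7]
width: 0.0004
grasp_force: 1.6
```

>>> drive_tool(deltas="0.01 0 0 0; 0.01 0 0 0; 0 0 0 0; 0 0 0 0")

```text
time_s: 26.28
tool_pos: [0.5741, 0.0067, 0.0778]
orientation: [3.141, 0.004, 0.071]
ft_force: [-11.1, 0.2, 6.9]
width: 0.0001
grasp_force: 5.5
```

>>> drive_tool(deltas="0.01 0 0 0; 0.01 0 0 0; 0 0 0 0; 0 0 0 0")

```text
time_s: 26.78
tool_pos: [0.5745, 0.0069, 0.0775]
orientation: [3.141, 0.007, 0.071]
ft_force: [-18.6, -0.0, 12.4]
width: 0.0009
grasp_force: 9.3
```

>>> drive_tool(deltas="0.01 0 0 0; 0.01 0 0 0; 0 0 0 0; 0 0 0 0")

```text
time_s: 27.28
tool_pos: [0.5748, 0.007, 0.0772]
orientation: [3.141, 0.011, 0.071]
ft_force: [-26.9, -1.3, 18.4]
width: 0.0008
grasp_force: 13.4
```

Hard stop confirmed: 27 N with no travel. Backing off and checking.

>>> drive_tool(deltas="-0.04 0 0 0; -0.04 0 0 0; -0.2 0 0 0; -0.2 0 -0.3 0; -0.1 0 -0.3 0; 0 0 0 0; 0 0 0 0", hand=0)

```text
time_s: 28.15
tool_pos: [0.5222, 0.0027, 0.1379]
orientation: [3.141, -0.001, 0.07]
ft_force: [0.9, 0.0, -0.2]
width: 0.0434
grasp_force: 0.0
```

```bash
python3 - <<'E'
from h import *
for c in ['side','top','wrist','side','top']:
    st,s=snap(c,c+'9.png'); print(c)
    find(st,s,['spindle_head','clip','clip_back','clip_mouth'],k=3)
print(st['tool_pos'],st['time_s'])
c=s=cv2.imread('pics/side9.png')[205:265,225:345]; w=cv2.imread('pics/wrist9.png')[0:240,160:480]
cv2.imwrite('pics/crop9.png',np.vstack([cv2.resize(c,(560,280),interpolation=cv2.INTER_CUBIC),cv2.resize(w,(560,310))[:310]]))
E
```

```text
side
tip_of spindle_head 0.7 [0.6231 0.0053 0.0864] [265. 224.]
tip_of clip 0.68 [ 0.5936  0.1695 -0.0011] [242. 317.]
tip_of clip 0.67 [0.6238 0.0074 0.0511] [266. 240.]
tip_of clip 0.62 [ 0.3931  0.0132 -0.    ] [379. 289.]
tip_of clip_back 0.82 [0.5795 0.1968 0.0011] [242. 329.]
tip_of clip_back 0.69 [0.4019 0.0429 0.0047] [370. 296.]
tip_of clip_back 0.64 [0.5859 0.0057 0.0562] [284. 242.]
tip_of clip_mouth 0.66 [0.6458 0.0129 0.0501] [254. 240.]
tip_of clip_mouth 0.49 [ 0.5927  0.1587 -0.001 ] [245. 314.]
tip_of clip_mouth 0.48 [ 0.3861 -0.0027 -0.002 ] [385. 286.]
top
tip_of clip 0.58 [5.948e-01 1.697e-01 3.000e-04] [254. 187.]
tip_of clip 0.56 [3.992e-01 1.250e-02 3.000e-04] [348. 308.]
tip_of clip_back 0.88 [0.5852 0.1995 0.0073] [235. 191.]
tip_of clip_back 0.65 [0.4084 0.0364 0.0057] [333. 302.]
tip_of clip_mouth 0.82 [ 0.3896  0.0027 -0.0009] [354. 314.]
tip_of clip_mouth 0.64 [0.5971 0.1604 0.0015] [260. 185.]
wrist
tip_of spindle_head 0.6 [0.6194 0.013  0.0885] [304.  49.]
tip_of clip 0.81 [0.5933 0.1681 0.0026] [ 51. 102.]
tip_of clip_back 0.97 [0.5826 0.0038 0.0535] [3
[... 509 characters left out ...]
372. 295.]
tip_of clip_back 0.6 [0.578  0.1984 0.0038] [242. 328.]
tip_of clip_back 0.52 [0.5836 0.0056 0.0551] [285. 242.]
tip_of clip_mouth 0.83 [0.6449 0.0118 0.0506] [255. 240.]
tip_of clip_mouth 0.68 [0.626  0.0039 0.0508] [266. 240.]
tip_of clip_mouth 0.57 [5.962e-01 1.589e-01 2.000e-04] [243. 313.]
top
tip_of clip 0.85 [ 0.3995  0.0145 -0.0017] [347. 308.]
tip_of clip 0.67 [0.593  0.1691 0.003 ] [254. 188.]
tip_of clip_back 0.85 [0.4073 0.0408 0.0054] [330. 303.]
tip_of clip_back 0.77 [0.5812 0.2013 0.0051] [234. 194.]
tip_of clip_mouth 0.89 [ 3.915e-01  2.100e-03 -1.000e-04] [354. 313.]
tip_of clip_mouth 0.78 [0.599  0.1576 0.0011] [262. 184.]
[0.52185465 0.00283066 0.13804294] 29.15
```

View pics/crop9.png

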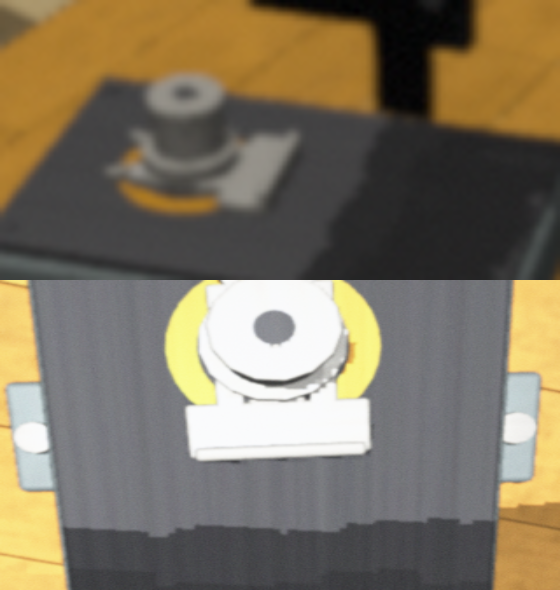

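The clip is home, flat on the deck, and the head is still at about 0.087 m, which is fully up. The robot is clear.

```bash
python3 -c "
from bench import r
print(r.hand_in())"
```

```text
the job is handed in; nothing more can be done
None
```

I pulled the spindle up to its stop and snapped the clip home on its neck. It stopped hard at about 27 N, and the last pictures show it flat on the deck with the spindle still up. I handed the job in at about 29 s; no verdict came back.

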